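Hold the spring cable clamp open at the mark

ROBOT

A 6-joint arm with a two-finger parallel gripper is mounted at the origin on a cart in front of the work surface, level with it; the furniture and walls round the work are solid. World frame = base frame: x ahead of the robot, y to its left, z up, the work surface at z = 0. Lengths are in m, angles in degrees, forces in N, time in s.
With the tool pointing down it reaches from about 0.325 to 0.85 m from the base axis. Payload 4.4 kg.
Tool frame: the origin (TCP) lies at the very end of the fingers, on their centre line; the grasp point (between the pads) lies 19 mm behind it; x points along the fingers, z is the direction in which the jaws open and shut, and the axes are right-handed (so a half turn about x gives the same grasp; the last joint's range is limited). The gripper opens to 94 mm and grips with 3 to 60 N. Pads are 16 mm wide; open, the fingers measure 119 mm over their backs; the gripper's body (75 mm by 177 mm) begins 78 mm behind the grasp point.
Start: joints at [-85.858, 11.837, 88.321, -0, 79.842, -8.623], TCP at [0.127, -0.561, 0.205] pointing down, gripper open.
Joint ranges: [-156.59, 156.59], [-49.26, 127.26], [12.9, 141.05], [-63.56, 243.56], [4.71, 150.69], [-161.64, 161.64]. Speed limits (degrees/s): [159.86, 159.86, 180, 180, 180, 180].

INTERFACE

Orientations are given as a 3x3 rotation matrix whose columns are the frame's x, y, z axes.
In Python, from rig import bot gives the robot as it stands. The module is installed in compiled form; this text tells all that it offers.
- The arm moves only by the shell command python3 -m creep 'ROWS' [OPENING]. ROWS is JSON, a list of rows, each a list of 6 numbers: the shift along the tool's x, y, z in m, then the turn, a rotation vector about the tool's x, y, z in rad. A call has 1 to 8 rows; each row is the pose to reach, as a shift and turn from the pose commanded when the call began, along the tool's axes at that moment; what a row does not reach only later rows make up. A row lasts 1/10 s, in which the tool goes at most 50 mm and 8.59 degrees, less where a joint would pass 70% of its speed; a pose out of reach is approached as far as the arm can. A call with a gripper value outside its range is refused whole. OPENING is the closure, from -1 (fully open) to 1 (shut), so that 0 is half open, set as the call begins (- or left out, the last holds). The fingers move at their own pace and stop on an object; the grip force is fixed at half the most. Time passes only in rows, so rows that repeat a pose let the fingers close. It gives the time, the measured TCP pose, the force and the opening at its end, in the units of the state.
- bot.read_state(): the state, without advancing time (a new reading comes with each control period).
- bot.snapshot(name): name is "side" or "top"; returns the picture (480x640x3 uint8, red, green, blue); there is no depth.
- bot.camera_info(name): a dict with "fovy" (degrees; the focal length in pixels is half the picture's height over the tangent of half this angle, whatever the lens; pixels are square), "cx", "cy" (the principal point, pixels), "dist" ([k1, k2, p1, p2, k3] as OpenCV has them; the pictures are not rectified), "world_to_cam" (4x4, takes a point from world to camera coordinates). Camera axes: x right, y up, looking along -z (the intrinsics and any distortion apply to the point x, -y, -z); pixel columns grow to the right and rows downward; lengths in m; the calibration is good to about 2 mm. A picture is of the moment at which its call begins. camera_info takes no time and is no camera call.
- bot.close_job(): hands the job in, once; it reports no verdict.
The state is a dict: "time_s": time; "q": joint angles; "dq": joint speeds; "tau": joint torques, N m; "tool_pos": TCP position; "eef_rot": TCP orientation; "ft_force": force on the tool from outside, world axes, zero at the start; "ft_torque": the same for the moment, N m; "finger_gap": finger opening in m.
Only numpy, scipy, OpenCV 4.12 (cv2) and the standard library are available. Lean on these libraries where they do the work, as an engineer would, in place of code of your own. Each camera call takes 0.05 s, during which the arm holds its last target.

TASK

I want to lay a cable in the spring clamp on the wiring board, but the breaker module clipped on the rail stands in the way of the clamp's slide: pull the module straight up off its sprung catches and put it in the green tray. Then pull the blue paddle of the slide out against its spring until the black pointer is level with the red mark on the scale, and keep holding it there: finish with the paddle still in the gripper and do not let go. Leave the other things on the worktop where they are.

Things in the scene. Friction and masses are not known exactly. Their poses are not given: they have to be found in the camera images.
- board: plywood wiring board, 220 x 150 x 12 mm, fixed; origin at the centre of its underside, on the worktop; z up, its -x axis is the pull direction of the slide. The grey clamp housing fills x = 33 to 107 mm, y = -27 to 27 mm, up to 60 mm high (steel jaws on it up to 82 mm). Yellow scale bar at x = -63 to 27 mm, y = 49 to 71 mm, 32 mm high.
- rail (a point): middle of the rail's top, 34 mm above the worktop: two aluminium strips, 76 mm long along board y, 60 mm apart over all along x. Two sprung catches between them hold the module's foot bar: a straight upward pull of roughly 5 to 10 N, mostly over the first 5 mm, frees it; to clear the rail lift it at least 25 mm.
- module: white clip-on breaker module with a black toggle, on the rail, axes parallel to the board's; 72 mm along x, 36 mm along y, 80 to 170 g. Origin at the underside of its housing, which rises to z = 50 mm (56 with the toggle; above z = 32 it is only 44 mm long in x); legs and foot bar reach down to z = -21 mm; off the rail it can stand on them. Clipped on, it stops the slide after about 10 mm.
- module_center (a point): middle of the breaker module, 16 mm above module's origin and 37 mm above the ends of its legs. Grip it on the two flat sides facing its +y and -y (36 mm apart), best 14 mm above this point so that the fingertips stay above the rail; both sides are free.
- tray: green open tray, fixed, 140 mm (x) x 130 mm (y) outside, walls and floor 4 mm thick, 28 mm high; origin at the centre of its underside. The module belongs inside it, any way up.
- clamp_slide: sprung slide of the clamp; origin at the grip middle of its blue upright paddle: 12 mm thick along x, 30 mm wide along y, from 35 mm below to 21 mm above this point; axes as the board's. Two rods run from it to the housing 30 mm below this point, the pointer arm to +y 32 mm below it. Grip the paddle from above, across the 12 or the 30 mm; the housing is 25 mm behind its rear face.
- pointer (a point): tip of the slide's black pointer, just above the scale; it moves with the slide along board -x, up to 55 mm. Spring force about 4 N at rest, plus 1.5 N per 10 mm of pull (10 N at 40 mm); let go, the slide springs back.
- mark (a point): red line of the rider on the scale; axes as the board's. The pointer is on the mark when both have the same x in board axes; this needs 26 to 42 mm of pull from rest. Their difference in y and z (a few mm) does not matter.
- spare_bulb_1_mid (a point): middle of a white spare bulb, 51 mm across, 58 mm high, loose; leave alone
- terminal_strip_1_mid (a point): middle of a white screw terminal strip, 66 x 19 x 16 mm, loose; leave alone
- switch_module_mid (a point): middle of a small white switch insert, 50 x 24 x 36 mm, loose; leave alone
- tape_1_mid (a point): middle of a black roll of tape, 55 mm across, 19 mm high, loose; leave alone

How it is judged:
By the outcome, as a careful person would: the job done as asked, in the order asked, and still so for the second after the job is handed in, while the arm keeps its last pose, push and grip.
It also fails if it takes over 48 s, if anything falls off the work surface, if the arm or the gripper's body presses on something with over 40 N, if the wrist force passes 120 N, or if a joint passes its speed limit or range.

## Working session

There is one attempt and no reset: what is moved stays moved. The work goes in short steps, Python scripts to look and compute and a shell command to move; the robot and the scene stay as the last step left them, time stands still between calls to the robot, and variables do not carry over. Pictures are saved under pics/ and viewed, and the job is handed in when it is done.

```bash
mkdir -p pics; python3 - <<'E'
from rig import bot
import cv2, numpy as np
np.set_printoptions(precision=4,suppress=True)
s=bot.read_state(); print(s['time_s'],s['tool_pos'],s['finger_gap']);print(np.array(s['eef_rot']))
for n in('side','top'):
    im=bot.snapshot(n); cv2.imwrite(f'pics/{n}0.png',im[:,:,::-1])
    c=bot.camera_info(n); print(n,c['fovy'],c['cx'],c['cy'],c['dist']);print(np.array(c['world_to_cam']))
E
```

```text
0.0 [ 0.127  -0.56    0.2043] 0.0943357292413572
[[-0.0002  0.9753  0.2209]
 [ 0.0022  0.2209 -0.9753]
 [-1.      0.0003 -0.0022]]
side 55.95641894054531 318.8992752334911 240.59501722784728 [0.0157 0.     0.     0.     0.    ]
[[-0.9961 -0.0887 -0.0012  0.5945]
 [ 0.0533 -0.6089  0.7915  0.0108]
 [-0.0709  0.7883  0.6112 -1.1969]
 [ 0.      0.      0.      1.    ]]
top 51.99411827022576 314.80338119287535 242.6829599841953 [0.0337 0.     0.     0.     0.    ]
[[-0.0191 -0.9996 -0.0202  0.1507]
 [ 0.9837 -0.0224  0.1786 -0.5738]
 [-0.179  -0.0165  0.9837 -1.3709]
 [ 0.      0.      0.      1.    ]]
```

View pics/side0.png

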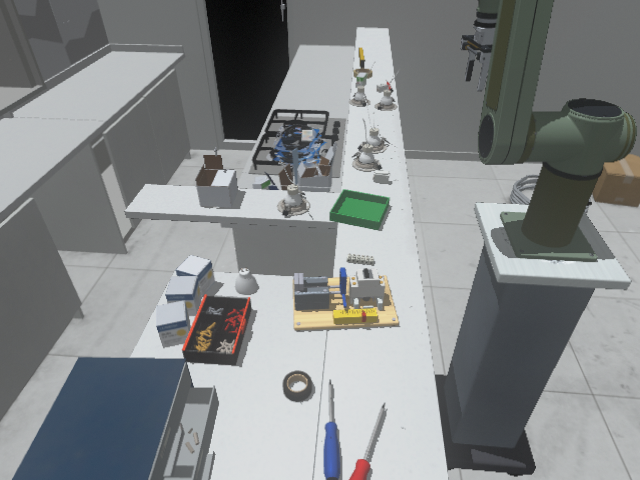

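View pics/top0.png

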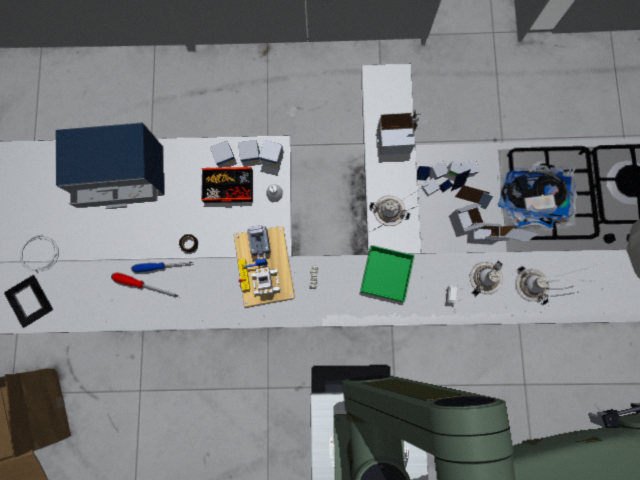

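The side view shows the board near (345,300) and the tray at (360,208). In the top view the board is near (264,266) and the tray at (387,274). I'll enlarge both.

```bash
cat > h.py <<'E'
import cv2, numpy as np
from rig import bot
np.set_printoptions(precision=4,suppress=True)
def cam(n):
    c=bot.camera_info(n); f=240/np.tan(np.radians(c['fovy']/2))
    K=np.array([[f,0,c['cx']],[0,f,c['cy']],[0,0,1.]]); M=np.diag([1,-1,-1,1.])@np.array(c['world_to_cam'])
    return K,np.array(c['dist']),M
def ray(n,uv):
    K,d,M=cam(n); p=cv2.undistortPoints(np.array([[uv]],float),K,d)[0,0]
    R=M[:3,:3]; o=-R.T@M[:3,3]; v=R.T@np.array([p[0],p[1],1]); return o,v/np.linalg.norm(v)
def atz(n,uv,z):
    o,v=ray(n,uv); return o+v*(z-o[2])/v[2]
def tri(us,ut):
    o1,v1=ray('side',us);o2,v2=ray('top',ut)
    A=np.stack([v1,-v2],1); t=np.linalg.lstsq(A,o2-o1,rcond=None)[0]
    a,b=o1+v1*t[0],o2+v2*t[1]; return (a+b)/2,np.linalg.norm(a-b)
def proj(n,P):
    K,d,M=cam(n); r,_=cv2.Rodrigues(M[:3,:3]); return cv2.projectPoints(np.array(P,float).reshape(-1,1,3),r,M[:3,3],K,d)[0][:,0]
def crop(src,name,x0,y0,x1,y1,k):
    im=cv2.imread(src)[y0:y1,x0:x1]; im=cv2.resize(im,None,fx=k,fy=k,interpolation=cv2.INTER_CUBIC)
    for x in range((x0+9)//10*10,x1,10):
        cv2.putText(im,str(x),((x-x0)*k,8),0,.3,(0,0,255),1); cv2.line(im,((x-x0)*k,10),((x-x0)*k,16),(0,0,255),1)
    for y in range((y0+9)//10*10,y1,10):
        cv2.putText(im,str(y),(0,(y-y0)*k),0,.3,(0,0,255),1); cv2.line(im,(20,(y-y0)*k),(26,(y-y0)*k),(0,0,255),1)
    cv2.imwrite(name,im)
E
python3 - <<'E'
from h import *
crop('pics/side0.png','pics/s0b.png',285,255,405,335,6)
crop('pics/top0.png','pics/t0b.png',225,215,305,310,6)
E
```

```text
(no output)
```

View pics/s0b.png

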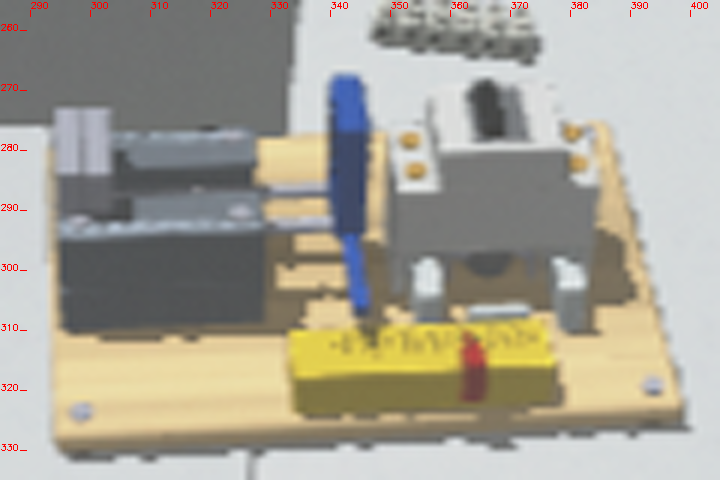

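View pics/t0b.png

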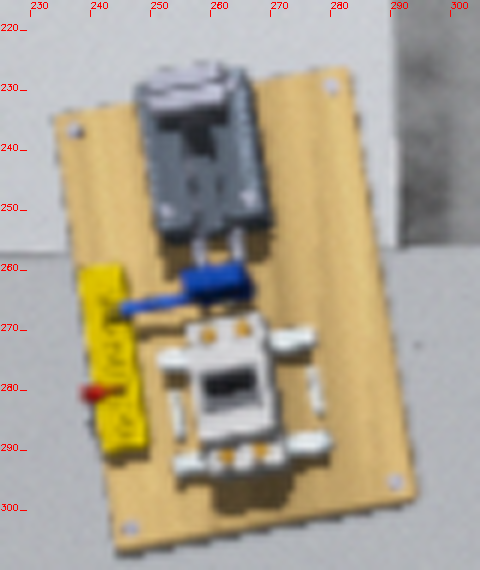

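```bash
cat > fit.py <<'E'
from h import *
from scipy.optimize import least_squares
B=np.array([[110,75,12],[110,-75,12],[-110,-75,12],[-110,75,12],[27,71,32],[27,49,32],[-63,49,32],[-63,71,32]])/1e3
S=np.array([[294.5,328],[293,277],[386,275.5],[398.5,324],[333.8,318],[333.3,310],[376.3,308.7],[378,316.5]])
T=np.array([[234,234.5],[283,226.5],[294,298],[244,307],[238,260],[245.5,259.5],[249.5,289.5],[242,290.5]])
def W(p,P):
    c,s=np.cos(p[2]),np.sin(p[2]); P=np.atleast_2d(P); return np.c_[p[0]+c*P[:,0]-s*P[:,1],p[1]+s*P[:,0]+c*P[:,1],P[:,2]]
def f(p,w=(1,1)):
    return np.r_[w[0]*(proj('side',W(p,B))-S).ravel(),w[1]*(proj('top',W(p,B))-T).ravel()]
def fit(w=(1,1)): return least_squares(f,[.45,.1,0],args=(w,),loss='soft_l1').x
if __name__=='__main__':
    for w in((1,1),(1,0),(0,1)):
        p=fit(w); print(w,p[:2],np.degrees(p[2]))
    p=fit(); print(f(p).reshape(-1,2))
    print('pointer tip', tri((347,311),(245,267)), 'paddle top', tri((343,268),(261,261)))
    print('mark', atz('side',(363,314),.034), atz('top',(245,280.5),.034))
    for uv in [(371,246),(413,255),(403,304),(360,293)]: print('tray rim',uv,atz('top',uv,.028))
E
python3 fit.py
python3 - <<'E'
from h import *
crop('pics/top0.png','pics/t0t.png',345,235,465,315,6)
crop('pics/side0.png','pics/s0t.png',320,180,400,235,8)
E
```

```text
(1, 1) [0.5169 0.2919] 8.223046001363159
(1, 0) [0.5166 0.2926] 8.115558204340994
(0, 1) [0.5173 0.2913] 8.351429273935288
[[-0.8194 -0.3514]
 [ 0.0082  1.4238]
 [ 0.8923 -0.6237]
 [ 0.9382 -0.8155]
 [ 0.042  -0.149 ]
 [-0.3106 -0.0065]
 [-0.5047 -0.4474]
 [-0.551  -0.4527]
 [-0.3238 -0.0849]
 [ 0.1373 -0.2116]
 [ 0.4531  0.9613]
 [-0.3675  0.4418]
 [-0.4618  0.305 ]
 [-0.5212 -0.4245]
 [-0.2912 -0.047 ]
 [-0.3165  0.2059]]
pointer tip (array([0.5102, 0.3443, 0.0324]), np.float64(0.005873363036342428)) paddle top (array([0.5201, 0.2885, 0.1008]), np.float64(0.0006426629604117614))
mark [0.4741 0.352  0.034 ] [0.4735 0.3435 0.034 ]
tray rim (371, 246) [ 0.5678 -0.0256  0.028 ]
tray rim (413, 255) [ 0.5384 -0.1466  0.028 ]
tray rim (403, 304) [ 0.3971 -0.1102  0.028 ]
tray rim (360, 293) [0.4309 0.0115 0.028 ]
```

View pics/t0t.png

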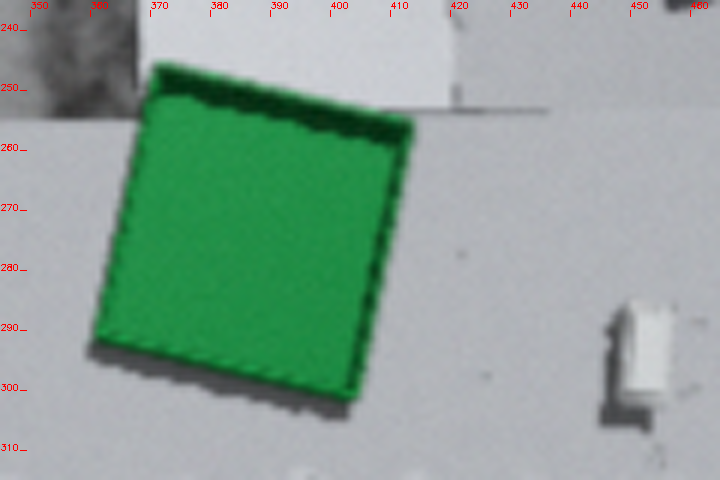

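View pics/s0t.png

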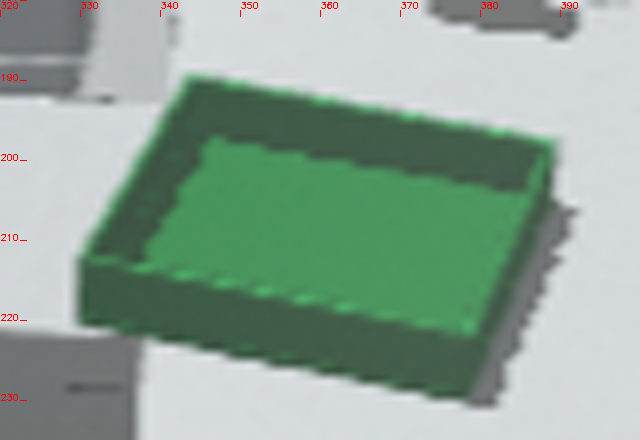

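```bash
python3 - <<'E'
from h import *
crop('pics/side0.png','pics/s0m.png',335,262,390,312,14)
crop('pics/top0.png','pics/t0m.png',235,252,290,300,12)
E
```

```text
(no output)
```

View pics/s0m.png

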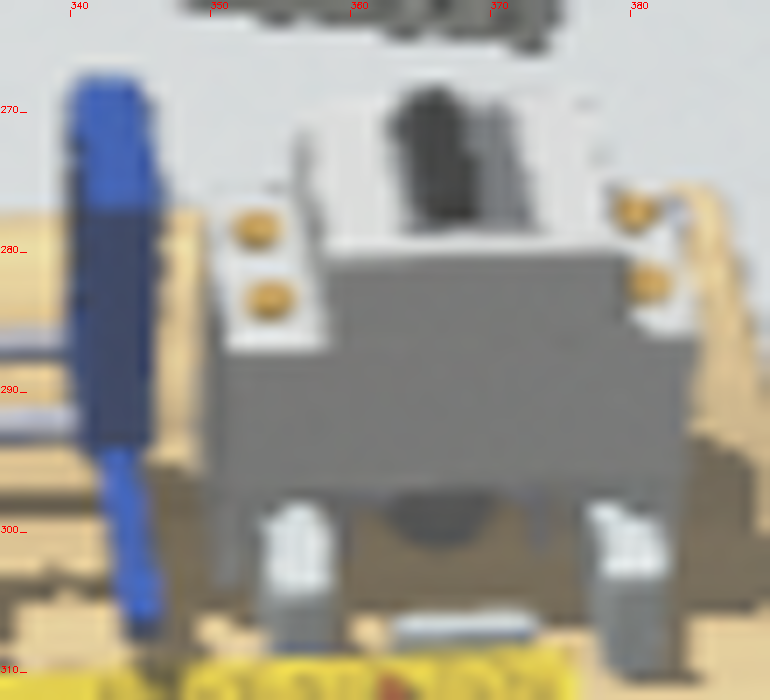

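View pics/t0m.png

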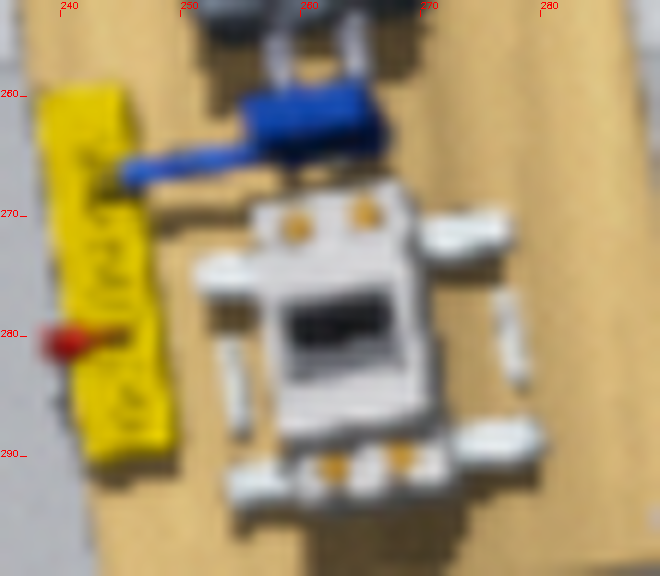

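```bash
cat > fit2.py <<'E'
from fit import *
p=fit()
def fitobj(Ps,S,Pt,T,free_z,yaw=True):
    Ps,Pt=np.array(Ps)/1e3,np.array(Pt)/1e3
    def g(q):
        pp=[q[0],q[1],q[2] if yaw else p[2]]; dz=np.array([0,0,q[3]])
        return np.r_[(proj('side',W(pp,Ps)+dz)-S).ravel(),(proj('top',W(pp,Pt)+dz)-T).ravel()]
    def gg(q): return g(np.r_[q[:3],q[3] if free_z is True else free_z])
    r=least_squares(gg,[.5,.29,p[2],.04],loss='soft_l1'); return r.x,gg(r.x).reshape(-1,2)
def inb(x):
    c,s=np.cos(p[2]),np.sin(p[2]); d=np.array(x[:2])-p[:2]; return np.array([c*d[0]+s*d[1],-s*d[0]+c*d[1]])
if __name__=='__main__':
    for fz in (True,.034):
        q,r=fitobj([[22,18,50],[-22,18,50],[36,18,32],[22,18,32],[-36,18,32]],[[358,280],[380,280],[351,287],[358,287],[384.5,286]],
         [[-22,18,50],[-22,-18,50],[36,18,32],[36,-18,32],[-36,18,32],[-36,-18,32]],[[258.5,288.5],[271,286.5],[255.3,269.2],[268,267],[259.5,294],[272.5,291.5]],fz)
        print('module',q,np.degrees(q[2]),'board',inb(q)*1e3); print(np.abs(r).max())
    q,r=fitobj([[0,0,21]],[[342.5,272.3]],[[6,15,21],[6,-15,21],[-6,15,21]],[[255,260.3],[265,258.7],[255.7,264]],True,False)
    print('paddle',q,'board',inb(q)*1e3); print(r)
    for z in (.034,.038): print('ptr',z,[inb(atz(*a,z))*1e3 for a in (('side',(345,307)),('top',(245,266.5)))])
    print('mark',[inb(atz(*a,.034))*1e3 for a in (('side',(363,312)),('top',(240.5,280.5)),('top',(245,280)))])
    print('tray',[atz('side',a,.028) for a in((343.5,189.5),(388,198),(379.3,221.5),(330,212.5))])
E
python3 fit2.py
```

```text
module [0.4689 0.2846 0.1621 0.0338] 9.28955791593818 board [-48.5014  -0.4203]
0.955428639247998
module [0.4689 0.2846 0.1625 0.04  ] 9.31165628144915 board [-48.4926  -0.3492]
0.943600265730538
paddle [0.5205 0.2913 0.1435 0.0702] board [ 3.4623 -1.1543]
[[ 0.2753  0.0701]
 [-0.1367 -0.2443]
 [ 0.4419 -0.393 ]
 [-0.2372  0.2441]]
ptr 0.034 [array([ 1.3545, 43.7572]), array([ 4.9854, 51.6448])]
ptr 0.038 [array([ 1.8778, 47.5918]), array([ 4.3567, 51.0852])]
mark [array([-34.4499,  59.9954]), array([-33.3779,  70.1037]), array([-34.0903,  57.0161])]
tray [array([ 0.537 , -0.1466,  0.028 ]), array([ 0.4077, -0.1108,  0.028 ]), array([0.4345, 0.0085, 0.028 ]), array([ 0.5683, -0.0226,  0.028 ])]
```

```bash
cat > d.py <<'E'
import sys
from h import *
from scipy.spatial.transform import Rotation as Ro
# args: x y z jawangle(deg, mod 180; 'k' keep)
s=bot.read_state(); R=np.array(s['eef_rot']); x,y,z=map(float,sys.argv[1:4])
a=np.degrees(np.arctan2(R[1,2],R[0,2])) if sys.argv[4]=='k' else float(sys.argv[4])
z0=np.array([np.cos(np.radians(a)),np.sin(np.radians(a)),0]); 
X=np.array([0,0,-1.]);G=np.c_[X,np.cross(z0,X),z0]
d=R.T@(np.array([x,y,z])-s['tool_pos'])
print('t',s['time_s'],'tcp',np.array(s['tool_pos']),'q',np.array(s['q']),'gap',s['finger_gap'],'F',np.array(s['ft_force']))
print('shift',d,'turn',Ro.from_matrix(R.T@G).as_rotvec())
E
python3 d.py .40 -.15 .215 -81.8
python3 -m creep '[[-0.01,0.357,-0.34,0,0,0],[-0.01,0.357,-0.34,0,0,0],[-0.01,0.357,-0.34,0,0,0],[-0.01,0.357,-0.34,0,0,0],[-0.01,0.357,-0.34,0,0,0],[-0.01,0.357,-0.34,0,0,0],[-0.01,0.357,-0.34,0,0,0],[-0.01,0.357,-0.34,0,0,0]]'
python3 d.py .469 .2846 .215 -81.8
```

```text
t 0.1 tcp [ 0.127  -0.5601  0.2044] q [-85.8569  11.8809  88.3948  -0.0004  79.8432  -8.6239] gap 0.09413742721488776 F [ 0.3862 -0.7381  0.3595]
shift [-0.0098  0.3569 -0.3396] turn [ 0.0797 -0.0021 -0.0002]
time_s: 0.9
tool_pos: [0.349, -0.2258, 0.2134]
eef_rot: [[0.0, 0.975, 0.22], [0.0, 0.22, -0.975], [-1.0, 0.0, -0.0]]
ft_force: [0.6, -0.9, 0.5]
finger_gap: 0.0939
t 0.9 tcp [ 0.349  -0.2258  0.2134] q [-44.875   -8.8427 108.5593   0.0054  80.2805  32.3901] gap 0.09392847071552894 F [ 0.5804 -0.9228  0.4947]
shift [-0.0016  0.2296 -0.4714] turn [ 0.0791 -0.     -0.0001]
```

```bash

python3 -m creep '[[0,0.23,-0.471,0.079,0,0],[0,0.23,-0.471,0.079,0,0],[0,0.23,-0.471,0.079,0,0],[0,0.23,-0.471,0.079,0,0],[0,0.23,-0.471,0.079,0,0],[0,0.23,-0.471,0.079,0,0],[0,0.23,-0.471,0.079,0,0],[0,0.23,-0.471,0.079,0,0]]' -0.5
python3 d.py .469 .2846 .14 -81.8
```

```text
time_s: 1.7
tool_pos: [0.44, 0.1637, 0.2133]
eef_rot: [[-0.0, 0.99, 0.144], [-0.0, 0.144, -0.99], [-1.0, -0.0, 0.0]]
ft_force: [0.9, -1.2, -0.0]
finger_gap: 0.0703
t 1.7 tcp [0.44   0.1637 0.2133] q [  9.8363  -1.6392 101.9948  -0.0142  79.6539  91.572 ] gap 0.07034420215045391 F [ 0.8633 -1.2288 -0.004 ]
shift [ 0.0733  0.0461 -0.1155] turn [0.0012 0.0002 0.0002]
```

```bash

python3 -m creep '[[0,0.046,-0.1155,0,0,0],[0,0.046,-0.1155,0,0,0],[0,0.046,-0.1155,0,0,0],[0.07,0.046,-0.1155,0,0,0],[0.07,0.046,-0.1155,0,0,0],[0.07,0.046,-0.1155,0,0,0],[0.07,0.046,-0.1155,0,0,0]]'
python3 d.py .469 .2846 .045 -81.8
python3 - <<'E'
from h import *
for n in('side','top'): cv2.imwrite(f'pics/{n}1.png',bot.snapshot(n)[:,:,::-1])
crop('pics/side1.png','pics/s1.png',290,215,400,330,5)
crop('pics/top1.png','pics/t1.png',225,215,325,335,5)
E
```

```text
time_s: 2.4
tool_pos: [0.4691, 0.2823, 0.1435]
eef_rot: [[-0.001, 0.99, 0.143], [-0.0, 0.143, -0.99], [-1.0, -0.001, 0.0]]
ft_force: [-0.5, 0.2, -0.4]
finger_gap: 0.0703
t 2.4 tcp [0.4691 0.2823 0.1435] q [ 21.9822  11.9478  95.8808   0.0017  72.2186 103.7468] gap 0.07031178821167859 F [-0.4595  0.2022 -0.4343]
shift [ 0.0985  0.0003 -0.0023] turn [0.0006 0.0002 0.0008]
```

View pics/s1.png

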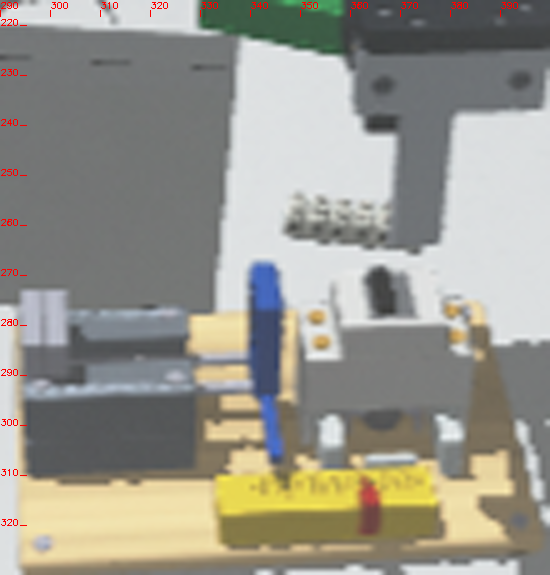

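View pics/t1.png

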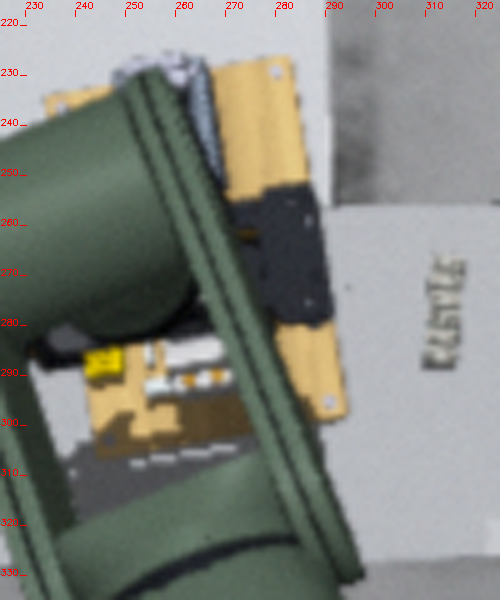

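```bash

python3 -m creep '[[0.03,0,-0.002,0,0,0],[0.05,0,-0.002,0,0,0],[0.07,0,-0.002,0,0,0],[0.085,0,-0.002,0,0,0],[0.098,0,-0.002,0,0,0],[0.098,0,-0.002,0,0,0],[0.098,0,-0.002,0,0,0]]'
python3 d.py .469 .2846 .045 -81.8
```

```text
time_s: 3.2
tool_pos: [0.4696, 0.2846, 0.0461]
eef_rot: [[0.001, 0.99, 0.143], [0.0, 0.143, -0.99], [-1.0, 0.001, -0.0]]
ft_force: [0.3, -0.8, 0.6]
finger_gap: 0.0705
t 3.2 tcp [0.4696 0.2846 0.0461] q [ 22.1846  19.2895  99.6613   0.0006  60.9909 103.9505] gap 0.0704544600127915 F [ 0.2838 -0.754   0.6257]
shift [ 0.0011 -0.0006 -0.0001] turn [ 0.0006 -0.0003 -0.001 ]
```

```bash

python3 -m creep '[[0,0,0,0,0,0],[0,0,0,0,0,0],[0,0,0,0,0,0],[0,0,0,0,0,0],[0,0,0,0,0,0],[0,0,0,0,0,0],[0,0,0,0,0,0],[0,0,0,0,0,0]]' 1
python3 -m creep '[[-0.003,0,0,0,0,0],[-0.006,0,0,0,0,0],[-0.01,0,0,0,0,0],[-0.015,0,0,0,0,0],[-0.02,0,0,0,0,0],[-0.025,0,0,0,0,0],[-0.03,0,0,0,0,0],[-0.03,0,0,0,0,0]]'

```

```text
time_s: 4.0
tool_pos: [0.4691, 0.2843, 0.0458]
eef_rot: [[0.0, 0.99, 0.143], [-0.0, 0.143, -0.99], [-1.0, 0.0, 0.0]]
ft_force: [0.6, -2.0, 3.0]
finger_gap: 0.036
time_s: 4.8
tool_pos: [0.4698, 0.2848, 0.0769]
eef_rot: [[0.002, 0.99, 0.143], [0.001, 0.143, -0.99], [-1.0, 0.002, -0.001]]
ft_force: [0.2, -0.3, -1.1]
finger_gap: 0.0361
```

```bash

python3 -m creep '[[-0.03,0,0,0,0,0],[-0.06,0,0,0,0,0],[-0.09,0,0,0,0,0],[-0.1,0,0,0,0,0],[-0.1,0,0,0,0,0]]'
python3 - <<'E'
from h import *
for n in('side',): cv2.imwrite(f'pics/{n}2.png',bot.snapshot(n)[:,:,::-1])
crop('pics/side2.png','pics/s2.png',280,195,410,335,4)
E
python3 d.py .485 -.068 .177 -104
```

```text
time_s: 5.3
tool_pos: [0.4702, 0.2849, 0.1773]
eef_rot: [[0.004, 0.99, 0.143], [0.002, 0.143, -0.99], [-1.0, 0.004, -0.001]]
ft_force: [0.9, -0.2, -1.1]
finger_gap: 0.036
t 5.35 tcp [0.4689 0.2844 0.1754] q [ 22.1907  10.1344  94.0174   0.0031  75.8277 103.9513] gap 0.03631956141001335 F [ 0.9184 -0.0251 -2.386 ]
shift [-0.0017 -0.0346  0.3511] turn [ 0.3881 -0.0002 -0.0003]
```

View pics/s2.png

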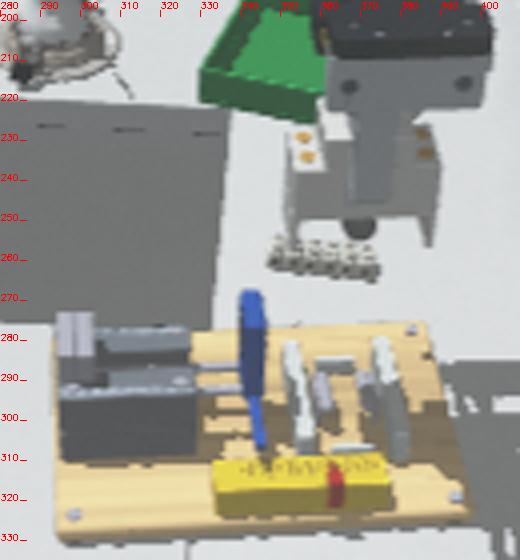

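```bash

python3 -m creep '[[0,-0.005,0.05,0,0,0],[0,-0.01,0.1,0.1,0,0],[0,-0.015,0.15,0.2,0,0],[0,-0.02,0.2,0.3,0,0],[0,-0.025,0.25,0.388,0,0],[0,-0.03,0.3,0.388,0,0],[0,-0.0346,0.351,0.388,0,0],[0,-0.0346,0.351,0.388,0,0]]'
python3 -m creep '[[0,0,0,0,0,0],[0,0,0,0,0,0]]'
python3 - <<'E'
from h import *
for n in('side','top'): cv2.imwrite(f'pics/{n}3.png',bot.snapshot(n)[:,:,::-1])
crop('pics/side3.png','pics/s3.png',320,140,420,240,6)
crop('pics/top3.png','pics/t3.png',345,230,425,320,6)
E
python3 d.py .485 -.068 .042 -104
```

```text
time_s: 6.15
tool_pos: [0.4838, -0.073, 0.1734]
eef_rot: [[-0.003, 0.969, -0.249], [-0.001, -0.249, -0.969], [-1.0, -0.003, 0.002]]
ft_force: [0.6, 1.3, -1.5]
finger_gap: 0.0359
time_s: 6.35
tool_pos: [0.4838, -0.0667, 0.1739]
eef_rot: [[-0.003, 0.97, -0.241], [0.002, -0.241, -0.97], [-1.0, -0.004, -0.001]]
ft_force: [0.4, -0.7, -1.4]
finger_gap: 0.036
t 6.45 tcp [ 0.4844 -0.0662  0.1746] q [-17.9538   3.0071 102.0416   0.0222  75.0635  85.9018] gap 0.03593067778307106 F [-0.2405 -0.2057 -2.3072]
shift [0.1326 0.0013 0.0017] turn [ 0.0024 -0.0005  0.0019]
```

View pics/s3.png

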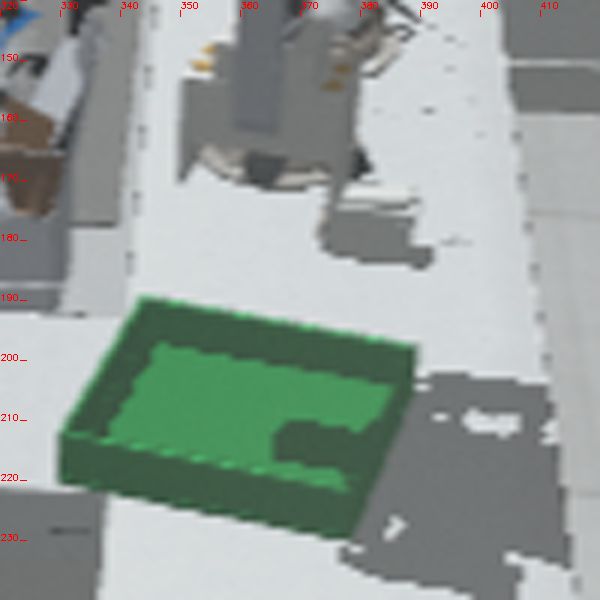

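View pics/t3.png

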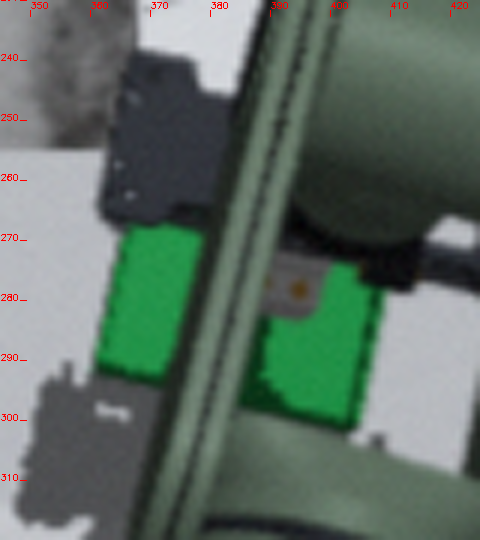

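```bash

python3 -m creep '[[0.04,0,0.002,0,0,0],[0.08,0,0.002,0,0,0],[0.105,0,0.002,0,0,0],[0.12,0,0.002,0,0,0],[0.128,0,0.002,0,0,0],[0.134,0,0.002,0,0,0],[0.134,0,0.002,0,0,0],[0.134,0,0.002,0,0,0]]'
python3 d.py .485 -.068 .038 -104
```

```text
time_s: 7.25
tool_pos: [0.4854, -0.0698, 0.0424]
eef_rot: [[0.002, 0.97, -0.241], [-0.001, -0.241, -0.97], [-1.0, 0.002, 0.0]]
ft_force: [0.4, 1.0, -1.4]
finger_gap: 0.0359
t 7.25 tcp [ 0.4854 -0.0698  0.0424] q [-18.3102  13.371  108.1027   0.0025  58.4229  85.6493] gap 0.03589879831261534 F [ 0.4461  0.9809 -1.435 ]
shift [ 0.0044 -0.0009 -0.0017] turn [ 0.0007  0.0001 -0.0018]
```

```bash

python3 -m creep '[[0.002,0,0,0,0,0],[0.004,0,0,0,0,0],[0.005,0,0,0,0,0],[0.005,0,0,0,0,0]]'
python3 -m creep '[[0,0,0,0,0,0],[0,0,0,0,0,0],[0,0,0,0,0,0],[0,0,0,0,0,0],[0,0,0,0,0,0]]' -0.4
python3 -m creep '[[-0.03,0,0,0,0,0],[-0.06,0,0,0,0,0],[-0.1,0,0,0,0,0],[-0.14,0,0,0,0,0],[-0.16,0,0,0,0,0],[-0.16,0,0,0,0,0]]'
python3 - <<'E'
from h import *
for n in('side','top'): cv2.imwrite(f'pics/{n}4.png',bot.snapshot(n)[:,:,::-1])
crop('pics/side4.png','pics/s4.png',320,140,420,240,5)
E
# target paddle: grip point board (2,0), rest
python3 - <<'E'
from fit2 import *
print(p, W(p,[[.002,0,.05],[.0027,-.0005,0]]))
E
python3 d.py .5189 .2920 .2 8.2
```

```text
time_s: 7.65
tool_pos: [0.4848, -0.07, 0.0368]
eef_rot: [[0.0, 0.97, -0.242], [-0.0, -0.242, -0.97], [-1.0, 0.0, 0.0]]
ft_force: [-0.2, 0.2, -0.0]
finger_gap: 0.0357
time_s: 8.15
tool_pos: [0.4846, -0.0699, 0.0366]
eef_rot: [[0.0, 0.97, -0.242], [0.0, -0.242, -0.97], [-1.0, 0.0, -0.0]]
ft_force: [0.5, 0.3, 0.6]
finger_gap: 0.0657
time_s: 8.75
tool_pos: [0.4873, -0.0708, 0.2006]
eef_rot: [[0.008, 0.97, -0.242], [-0.003, -0.242, -0.97], [-1.0, 0.009, 0.001]]
ft_force: [0.2, 0.6, 0.1]
finger_gap: 0.0656
[0.5169 0.2919 0.1435] [[0.5188 0.2922 0.05  ]
 [0.5196 0.2918 0.    ]]
t 8.85 tcp [ 0.4842 -0.0698  0.196 ] q [-18.3463   1.7818 100.6712  -0.0002  77.5663  85.6446] gap 0.06567037602190197 F [-0.3797 -0.1334  0.1122]
shift [-0.0039 -0.0538 -0.3594] turn [-1.9581 -0.0003  0.0002]
```

View pics/s4.png

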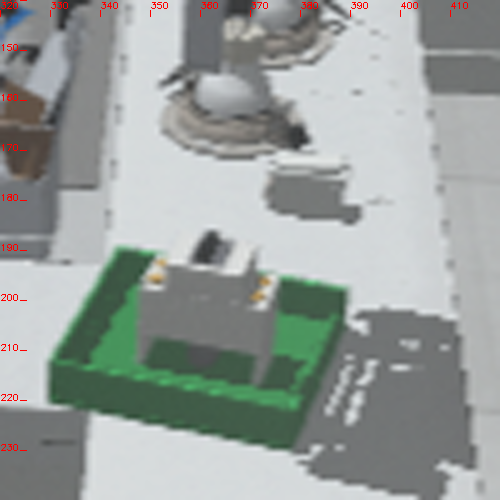

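```bash

python3 -m creep '[[-0.004,-0.054,-0.359,-1.958,0,0],[-0.004,-0.054,-0.359,-1.958,0,0],[-0.004,-0.054,-0.359,-1.958,0,0],[-0.004,-0.054,-0.359,-1.958,0,0],[-0.004,-0.054,-0.359,-1.958,0,0],[-0.004,-0.054,-0.359,-1.958,0,0],[-0.004,-0.054,-0.359,-1.958,0,0],[-0.004,-0.054,-0.359,-1.958,0,0]]' 0.36
python3 d.py .5159 .2918 .2 8.2
```

```text
time_s: 9.65
tool_pos: [0.5169, 0.2956, 0.1971]
eef_rot: [[-0.005, 0.568, 0.823], [-0.0, 0.823, -0.568], [-1.0, -0.003, -0.004]]
ft_force: [0.7, -1.2, -0.5]
finger_gap: 0.0301
t 9.65 tcp [0.5169 0.2956 0.1971] q [21.3892 14.8377 85.6606  0.0949 79.7596 55.9838] gap 0.03013950700509329 F [ 0.6803 -1.1544 -0.4958]
shift [-0.0029 -0.0037  0.0014] turn [-0.7472 -0.0047  0.0012]
```

```bash

python3 -m creep '[[0,-0.0037,0.0014,-0.15,0,0],[0,-0.0037,0.0014,-0.3,0,0],[0,-0.0037,0.0014,-0.45,0,0],[0,-0.0037,0.0014,-0.6,0,0],[0.02,-0.0037,0.0014,-0.747,0,0],[0.05,-0.0037,0.0014,-0.747,0,0],[0.075,-0.0037,0.0014,-0.747,0,0],[0.075,-0.0037,0.0014,-0.747,0,0]]'
python3 -m creep '[[0,0,0,0,0,0],[0,0,0,0,0,0]]'
python3 - <<'E'
from h import *
for n in('side','top'): cv2.imwrite(f'pics/{n}5.png',bot.snapshot(n)[:,:,::-1])
crop('pics/side5.png','pics/s5.png',285,195,405,335,5)
crop('pics/top5.png','pics/t5.png',225,215,325,315,5)
print(proj('side',[[.5159,.2918,.12]]))
E
python3 d.py .5159 .2918 .054 8.2
```

```text
time_s: 10.45
tool_pos: [0.5126, 0.2856, 0.1182]
eef_rot: [[-0.013, -0.132, 0.991], [-0.005, 0.991, 0.132], [-1.0, -0.003, -0.014]]
ft_force: [-0.3, 0.4, 0.3]
finger_gap: 0.0302
time_s: 10.65
tool_pos: [0.5186, 0.2879, 0.1263]
eef_rot: [[0.001, -0.132, 0.991], [0.0, 0.991, 0.132], [-1.0, 0.0, 0.001]]
ft_force: [0.1, -0.1, 0.5]
finger_gap: 0.0301
[[345.4117 262.192 ]]
t 10.75 tcp [0.5191 0.2881 0.1271] q [20.6822 18.1305 90.1599  0.0016 71.5451 13.1188] gap 0.030312372602578113 F [ 0.3607 -0.1979 -0.1774]
shift [ 0.0731  0.004  -0.0029] turn [-0.0111  0.0028 -0.0007]
```

View pics/s5.png

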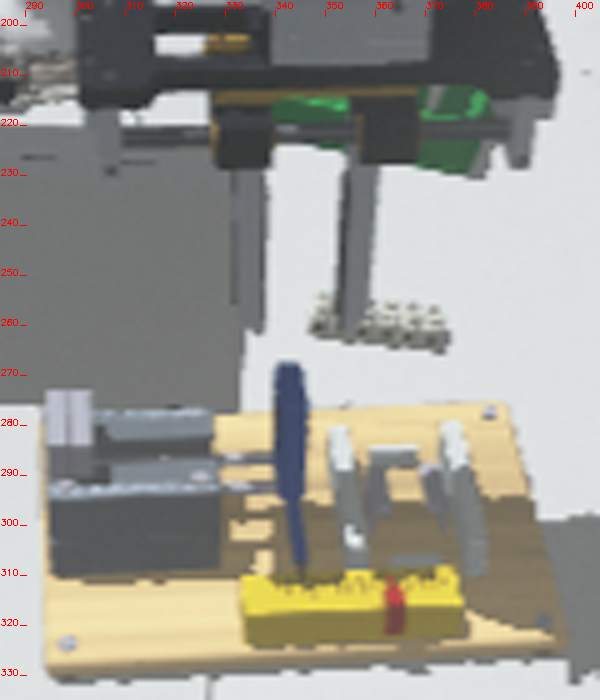

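View pics/t5.png

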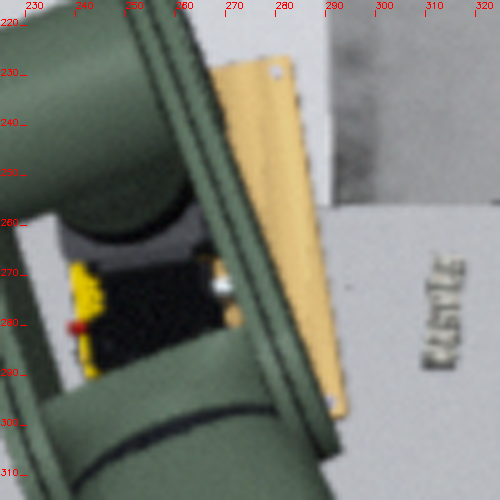

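```bash

python3 -m creep '[[0.0,0.004,-0.003,-0.011,0,0],[0.02,0.004,-0.003,-0.011,0,0],[0.03,0.004,-0.003,-0.011,0,0],[0.04,0.004,-0.003,-0.011,0,0],[0.05,0.004,-0.003,-0.011,0,0],[0.06,0.004,-0.003,-0.011,0,0],[0.073,0.004,-0.003,-0.011,0,0],[0.073,0.004,-0.003,-0.011,0,0]]'
python3 -m creep '[[0,0,0,0,0,0]]'
python3 - <<'E'
from h import *
for n in('side',): cv2.imwrite(f'pics/{n}6.png',bot.snapshot(n)[:,:,::-1])
crop('pics/side6.png','pics/s6.png',285,215,405,335,6)
E
python3 d.py .5159 .2918 .054 8.2
```

```text
time_s: 11.55
tool_pos: [0.5127, 0.2905, 0.05]
eef_rot: [[-0.004, -0.142, 0.99], [-0.002, 0.99, 0.142], [-1.0, -0.001, -0.004]]
ft_force: [-0.2, -0.2, -1.0]
finger_gap: 0.0302
time_s: 11.65
tool_pos: [0.5142, 0.2911, 0.052]
eef_rot: [[-0.001, -0.142, 0.99], [-0.0, 0.99, 0.142], [-1.0, -0.0, -0.001]]
ft_force: [0.3, -0.6, -0.6]
finger_gap: 0.0303
t 11.7 tcp [0.5147 0.2913 0.0526] q [21.1294 23.2172 93.1809  0.0022 63.5924 12.9397] gap 0.030094044903714 F [ 0.4048 -0.1333 -0.525 ]
shift [-0.0014  0.0003  0.0013] turn [-0.0002  0.0002 -0.0001]
```

View pics/s6.png

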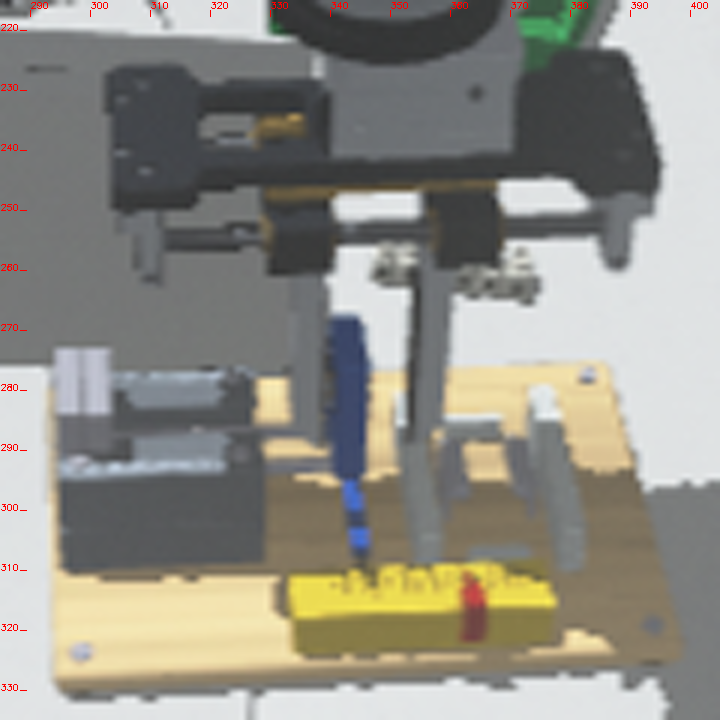

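```bash

python3 -m creep '[[0,0,0.003,0,0,0],[0,0,0.003,0,0,0],[0,0,0.003,0,0,0],[0,0,0.003,0,0,0],[0,0,0.003,0,0,0],[0,0,0.003,0,0,0]]' 1
python3 - <<'E'
from fit2 import *
s=bot.read_state(); print(inb(s['tool_pos'])*1e3)
for n in('side',): cv2.imwrite(f'pics/{n}7.png',bot.snapshot(n)[:,:,::-1])
crop('pics/side7.png','pics/s7.png',325,255,395,325,10)
E
```

```text
time_s: 12.3
tool_pos: [0.5186, 0.292, 0.0534]
eef_rot: [[0.002, -0.143, 0.99], [0.001, 0.99, 0.143], [-1.0, 0.0, 0.003]]
ft_force: [3.7, 1.2, 1.9]
finger_gap: 0.012
[ 1.7447 -0.1741]
```

View pics/s7.png

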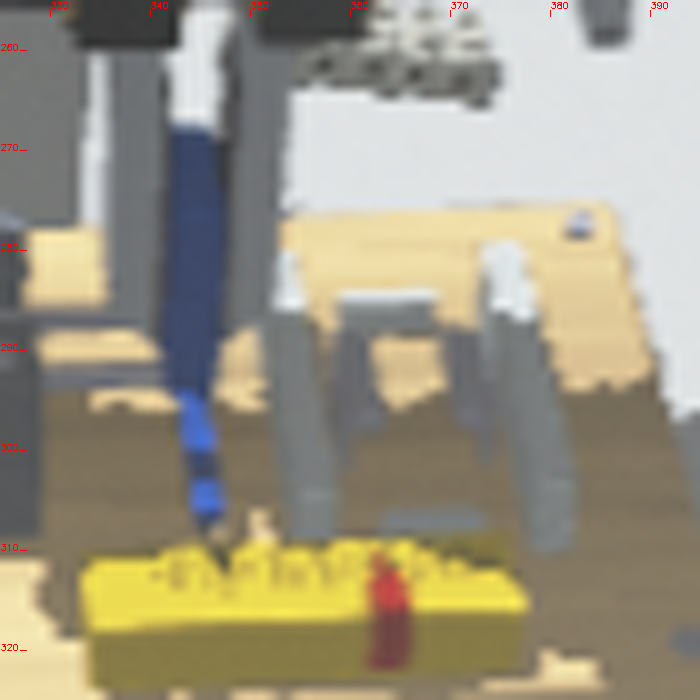

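```bash

python3 -m creep '[[0,0,-0.005,0,0,0],[0,0,-0.01,0,0,0],[0,0,-0.015,0,0,0],[0,0,-0.02,0,0,0],[0,0,-0.025,0,0,0],[0,0,-0.03,0,0,0],[0,0,-0.03,0,0,0],[0,0,-0.03,0,0,0]]'
python3 - <<'E'
from fit2 import *
s=bot.read_state(); print(inb(s['tool_pos'])*1e3)
for n in('side','top'): cv2.imwrite(f'pics/{n}8.png',bot.snapshot(n)[:,:,::-1])
crop('pics/side8.png','pics/s8.png',325,280,395,325,11)
crop('pics/top8.png','pics/t8.png',225,250,275,300,11)
E
```

```text
time_s: 13.15
tool_pos: [0.49, 0.2877, 0.0534]
eef_rot: [[0.005, -0.142, 0.99], [0.001, 0.99, 0.142], [-1.0, 0.0, 0.005]]
ft_force: [7.9, 0.6, -3.0]
finger_gap: 0.012
[-27.1695  -0.3646]
```

View pics/s8.png

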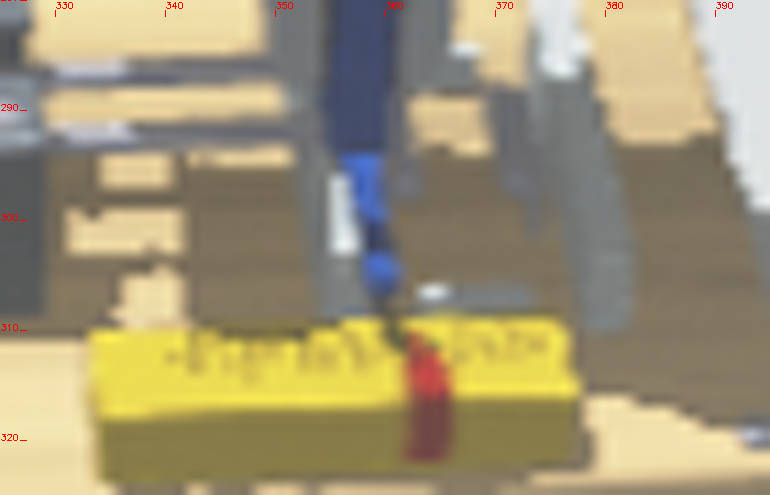

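View pics/t8.png

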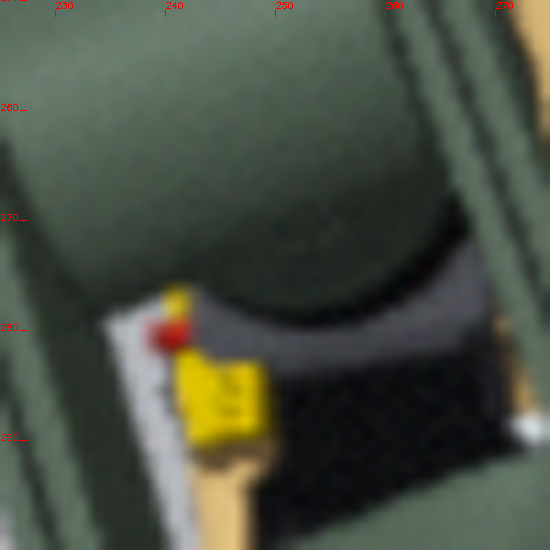

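```bash
python3 - <<'E'
from fit2 import *
def big(src,n,x0,y0,x1,y1,k,xs,z,out):
    im=cv2.imread(src)[y0:y1,x0:x1]; im=cv2.resize(im,None,fx=k,fy=k,interpolation=cv2.INTER_LANCZOS4)
    for x in xs:
        a,b=proj(n,W(p,[[x/1e3,.071,z],[x/1e3,.064,z]])); 
        f=lambda q:(int((q[0]+.5-x0)*k),int((q[1]+.5-y0)*k))
        cv2.line(im,f(a),f(b),(255,0,255),1); cv2.putText(im,str(-x),(f(a)[0]-6,f(a)[1]+14),0,.4,(255,0,255),1)
    cv2.imwrite(out,im)
big('pics/side8.png','side',350,303,380,326,26,range(-20,-46,-4),.032,'pics/b8.png')
big('pics/side0.png','side',338,303,374,326,22,range(8,-46,-6),.032,'pics/b0.png')
E
```

```text
(no output)
```

View pics/b8.png

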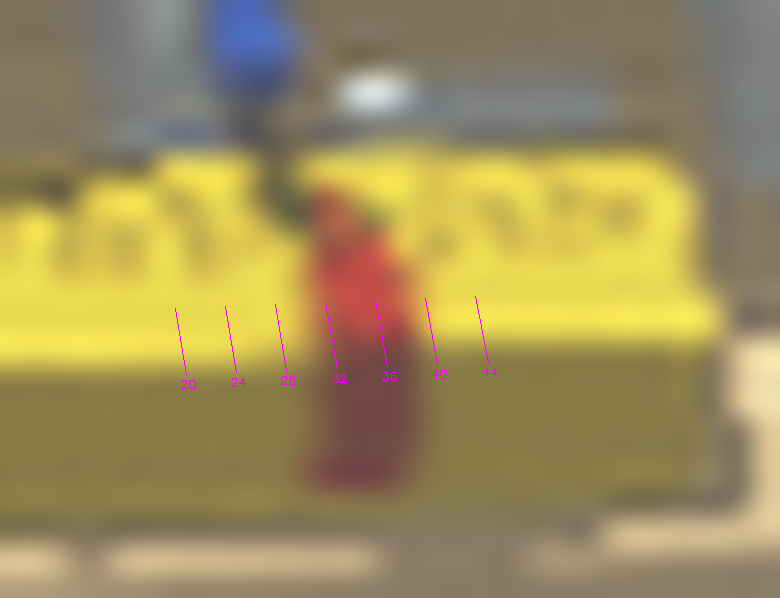

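View pics/b0.png

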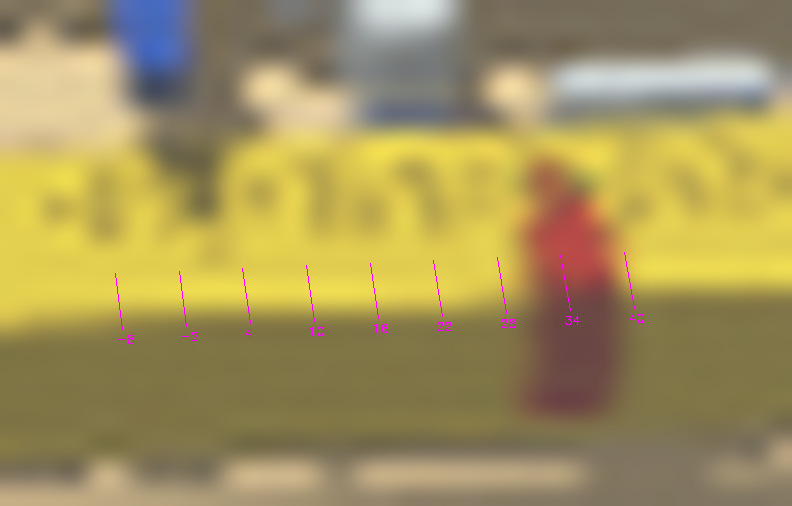

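```bash

python3 -m creep '[[0,0,-0.001,0,0,0],[0,0,-0.002,0,0,0],[0,0,-0.0025,0,0,0],[0,0,-0.0025,0,0,0],[0,0,-0.0025,0,0,0],[0,0,-0.0025,0,0,0]]'
cat > big.py <<'E'
from fit2 import *
import sys
def big(im,n,x0,y0,x1,y1,k,xs,z,out):
    im=im[y0:y1,x0:x1]; im=cv2.resize(im,None,fx=k,fy=k,interpolation=cv2.INTER_LANCZOS4)
    for x in xs:
        a,b=proj(n,W(p,[[x/1e3,.074,z],[x/1e3,.067,z]])); 
        f=lambda q:(int((q[0]+.5-x0)*k),int((q[1]+.5-y0)*k))
        cv2.line(im,f(a),f(b),(255,0,255),1); cv2.putText(im,str(-x),(f(a)[0]-6,f(a)[1]+14),0,.4,(255,0,255),1)
    cv2.imwrite(out,im)
i=sys.argv[1]; ims=[bot.snapshot('side')[:,:,::-1].astype(float) for _ in range(2)]
im=np.mean(ims,0).astype(np.uint8); cv2.imwrite(f'pics/side{i}.png',im)
s=bot.read_state(); print(s['time_s'],inb(s['tool_pos'])*1e3,s['ft_force'],s['finger_gap'])
big(im,'side',350,303,380,326,26,range(-20,-46,-4),.032,f'pics/b{i}.png')
E
python3 big.py 9
```

```text
time_s: 13.85
tool_pos: [0.4879, 0.2873, 0.0534]
eef_rot: [[0.005, -0.142, 0.99], [0.001, 0.99, 0.142], [-1.0, 0.0, 0.005]]
ft_force: [9.4, 0.9, -3.0]
finger_gap: 0.0118
13.95 [-29.3403  -0.4044] [ 9.0725 -0.0904 -1.0674] 0.012222714374974797
```

View pics/b9.png

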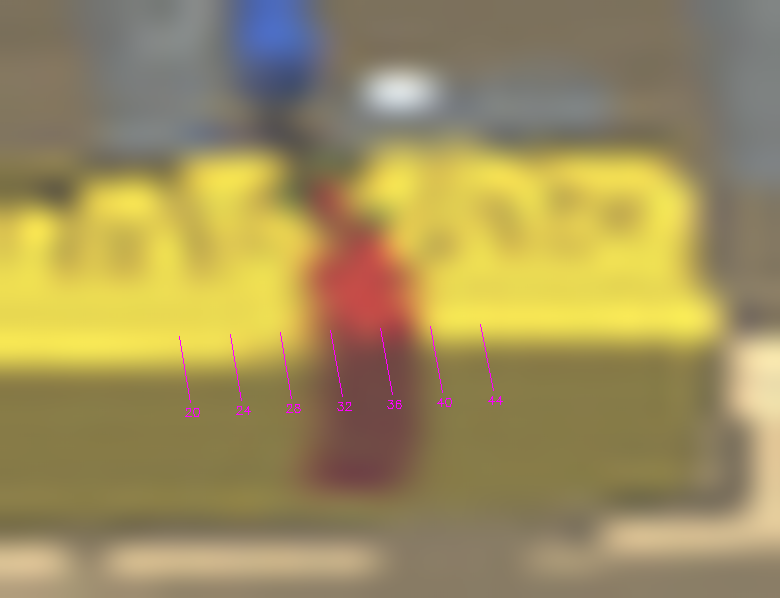

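```bash
python3 - <<'E'
from fit2 import *
def xof(n,uv,z): return inb(atz(n,uv,z))*1e3
for src in ('side0','side9'):
    im=cv2.imread(f'pics/{src}.png').astype(int); B,G,R=im[...,0],im[...,1],im[...,2]
    x0=336 if src=='side0' else 352
    for r in range(295,314):
        w=np.clip(B-(R+G)/2-25,0,None)[r,x0:x0+16].astype(float)
        d=(im[r,x0:x0+16].sum(1))
        c=(w*np.arange(x0,x0+16)).sum()/w.sum() if w.sum()>20 else 0
        print(src,r,round(c,2),xof('side',(c,r),.038) if c else '', d if r>305 else '')
im=cv2.imread('pics/top0.png').astype(int);B,G,R=im[...,0],im[...,1],im[...,2]
for c in range(241,256):
    w=np.clip(B-(R+G)/2-25,0,None)[258:272,c].astype(float)
    if w.sum()>20:
        r=(w*np.arange(258,272)).sum()/w.sum(); print('top',c,round(r,2),xof('top',(c,r),.038))
    print(c,im[258:285,c].sum(1))
E
```

```text
side0 295 343.0 [ 2.6077 12.0941] 
side0 296 343.13 [ 2.6272 15.1286] 
side0 297 343.28 [ 2.6008 18.1506] 
side0 298 343.44 [ 2.5495 21.159 ] 
side0 299 343.74 [ 2.2    24.1692] 
side0 300 343.84 [ 2.2829 27.1406] 
side0 301 343.99 [ 2.2534 30.1036] 
side0 302 344.13 [ 2.2454 33.0509] 
side0 303 344.27 [ 2.2502 35.9832] 
side0 304 344.35 [ 2.3608 38.8952] 
side0 305 344.7 [ 1.9214 41.8236] 
side0 306 344.68 [ 2.2585 44.6947] [516 594 593 598 596 596 594 466 287 268 292 314 331 495 575 454]
side0 307 0  [516 593 593 591 593 594 592 491 302 263 293 315 328 508 588 576]
side0 308 0  [586 592 590 590 590 588 586 580 457 353 339 324 325 356 515 586]
side0 309 0  [523 587 552 525 530 556 566 544 414 306 310 311 372 436 511 545]
side0 310 0  [526 528 516 512 517 518 483 491 457 323 278 289 434 506 512 477]
side0 311 0  [514 510 514 511 512 513 429 459 468 413 348 320 455 442 467 510]
side0 312 0  [514 513 513 513 442 464 430 463 506 463 363 325 459 465 481 514]
side0 313 0  [513 514 514 515 506 508 428 459 516 470 471 453 481 508 511 514]
side9 295 358.51 [-30.6368  13.9428] 
side9 296 358.
[... 2357 characters left out ...]
52 484 489 484 498 490 418 310 306 449 475 303 248 430 492 550 627 605
 509 476 483 482 491 501 500 505 505]
top 252 264.72 [ 6.1482 30.2668]
252 [311 334 330 349 470 489 423 325 334 459 488 304 249 437 506 608 671 650
 446 337 330 346 466 505 502 505 506]
top 253 264.69 [ 5.7726 27.3797]
253 [223 226 224 267 453 488 408 320 383 468 478 322 258 446 529 658 673 663
 410 235 216 278 519 587 569 567 555]
top 254 264.58 [ 5.6148 24.4619]
254 [211 209 219 330 453 437 363 304 440 494 471 311 254 438 515 660 678 670
 414 230 203 266 504 533 564 611 622]
top 255 262.69 [10.6203 20.8138]
255 [212 198 246 311 352 326 293 269 460 483 380 303 301 454 483 583 656 652
 418 242 206 268 457 500 493 489 495]
```

```bash
python3 - <<'E'
from fit2 import *
def xof(n,uv,z): return inb(atz(n,uv,z))*1e3
im=np.mean([cv2.imread(f'pics/{s}.png').astype(float) for s in('side0','side1','side2','side5','side6','side7')],0); B,G,R=im[...,0],im[...,1],im[...,2]
sc=np.clip(R-G-15,0,None)
for r in range(309,323):
    w=sc[r,356:371]; 
    if w.sum()<15: continue
    c=(w*np.arange(356,371)).sum()/w.sum(); print(r,round(c,2),w.astype(int),xof('side',(c,r),.032),xof('side',(c,r),.036))
im=cv2.imread('pics/top0.png').astype(float); w=np.clip(im[...,2]-im[...,1]-15,0,None)
for c in range(236,250):
    v=w[274:288,c]
    if v.sum()>15:
        r=(v*np.arange(274,288)).sum()/v.sum(); print('top',c,round(r,2),v.astype(int),xof('top',(c,r),.034))
E
```

```text
309 361.92 [0 1 4 4 3 5 5 2 2 2 3 2 0 0 0] [-33.6818  49.5271] [-32.9575  53.3172]
310 362.37 [ 5  6  1  5  3  4 33 23  3  0  5  6  5  2  0] [-34.2575  52.4177] [-33.5298  56.1912]
311 362.98 [ 7  4  5  6  6  4 40 42  7  7  7  6  7  4  8] [-35.1389  55.3115] [-34.4062  59.0683]
312 363.33 [ 2  4  7  6  6 17 43 66 77 29  6  7  3  7  7] [-35.5013  58.163 ] [-34.7664  61.9033]
313 363.2 [ 1  7  6  2  3 27 73 93 94 52 16  3  2  3  2] [-34.8652  60.9459] [-34.134  64.67 ]
314 363.44 [  2   3   3   2   2  21  70 100 100  71  22   2   2   2   1] [-34.9889  63.7572] [-34.257   67.4651]
315 363.45 [ 2  2  2  2  2 22 49 78 86 69 20  1  1  1  1] [-34.636   66.5289] [-33.9061  70.2208]
316 362.82 [ 3  3  3  7  5 12 26 39 36 30  8  0  0  0  0] [-32.9672  69.2148] [-32.247   72.8911]
317 363.67 [ 0  0  0  0  0  1 15 24 23 22  4  0  0  0  0] [-34.3415  72.0554] [-33.6134  75.7153]
318 363.57 [ 0  0  0  0  0  4 17 23 23 21  4  0  0  0  0] [-33.7766  74.776 ] [-33.0517  78.4202]
319 363.55 [ 0  0  0  0  0  5 16 23 23 21  4  0  0  0  0] [-33.3633  77.492 ] [-32.6408  81.1205]
320 363.27 [ 0  0  0  0  
[... 444 characters left out ...]
  11  14  22  85 115  59  11   7   6  10  11   5] [-31.7196  68.4138]
top 242 280.17 [10 11 10 10 18 51 68 28 14  8 10 11 11 11] [-33.1443  65.6774]
top 243 280.49 [ 8  8 11  9 14 39 39 17 11 11 12 12 11 12] [-34.5332  62.937 ]
top 244 280.62 [10  5 10  8 12 29 18 11 10 10 12 11 12 10] [-35.3945  60.125 ]
top 245 280.3 [ 9  9 10  9 11 19 10 11  9 10  7  8 10  9] [-34.9685  57.1367]
top 246 280.31 [10 12 12  9  9 12 10 11  9 10 10  8 10 10] [-35.4607  54.2742]
top 247 281.08 [ 9  9  8  8  8 10  8 11 12 11 11 13 11 13] [-38.1478  51.7148]
top 248 280.25 [14 10  9  9  8  7  5  9  7 10 10  7 10  9] [-36.2446  48.5216]
top 249 279.73 [14 13 12 12 12 13 10 12 10 10 11  9  6  6] [-35.2161  45.4482]
```

```bash

python3 -m creep '[[0,0,-0.001,0,0,0],[0,0,-0.002,0,0,0],[0,0,-0.003,0,0,0],[0,0,-0.0034,0,0,0],[0,0,-0.0034,0,0,0],[0,0,-0.0034,0,0,0]]'
python3 big.py 10
python3 - <<'E'
from fit2 import *
im=cv2.imread('pics/side10.png').astype(int); B,G,R=im[...,0],im[...,1],im[...,2]
for r in range(295,308):
    w=np.clip(B-(R+G)/2-25,0,None)[r,354:368].astype(float)
    if w.sum()>20:
        c=(w*np.arange(354,368)).sum()/w.sum(); print(r,round(c,2),inb(atz('side',(c,r),.038))*1e3)
cv2.imwrite('pics/top10.png',bot.snapshot('top')[:,:,::-1]);crop('pics/top10.png','pics/t10.png',225,250,275,300,11)
E
```

```text
time_s: 14.55
tool_pos: [0.4847, 0.2868, 0.0534]
eef_rot: [[0.006, -0.142, 0.99], [0.001, 0.99, 0.142], [-1.0, 0.0, 0.006]]
ft_force: [9.2, 0.9, -2.4]
finger_gap: 0.0118
14.65 [-32.5781  -0.4277] [ 9.7608  0.8919 -2.4271] 0.011623438651349932
295 359.96 [-33.7423  14.1152]
296 360.08 [-33.6281  17.1439]
297 360.39 [-33.8938  20.1787]
298 360.56 [-33.8868  23.1834]
299 360.58 [-33.5295  26.1538]
302 361.21 [-33.7335  35.048 ]
303 361.56 [-34.0887  37.9996]
304 361.79 [-34.1911  40.923 ]
305 361.94 [-34.1328  43.8233]
```

View pics/b10.png

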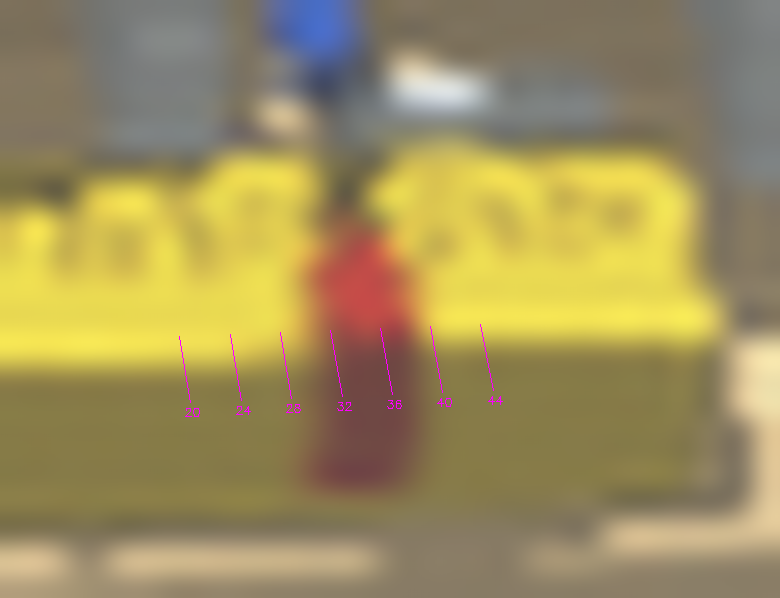

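View pics/t10.png

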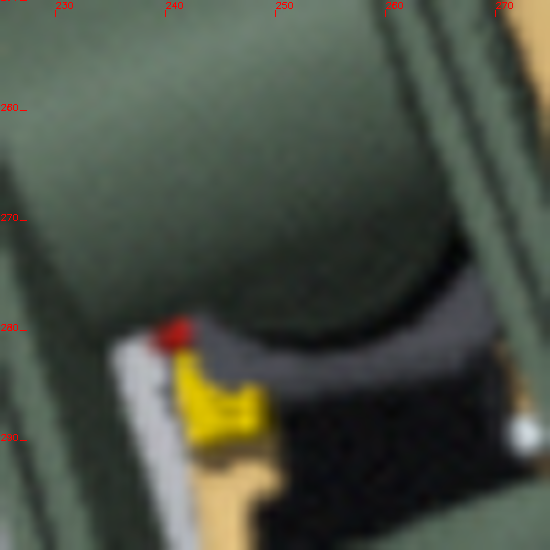

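```bash

python3 -m creep '[[0,0,0,0,0,0],[0,0,0,0,0,0],[0,0,0,0,0,0],[0,0,0,0,0,0],[0,0,0,0,0,0],[0,0,0,0,0,0],[0,0,0,0,0,0],[0,0,0,0,0,0]]'
python3 big.py 11
python3 - <<'E'
from fit2 import *
crop('pics/side11.png','pics/s11.png',285,170,405,335,4)
E
```

```text
time_s: 15.5
tool_pos: [0.4847, 0.2868, 0.0534]
eef_rot: [[0.006, -0.142, 0.99], [0.001, 0.99, 0.142], [-1.0, 0.0, 0.006]]
ft_force: [9.5, 1.0, -2.2]
finger_gap: 0.012
15.6 [-32.5502  -0.4203] [ 9.0819  0.1846 -3.2225] 0.011916505340909614
```

View pics/b11.png

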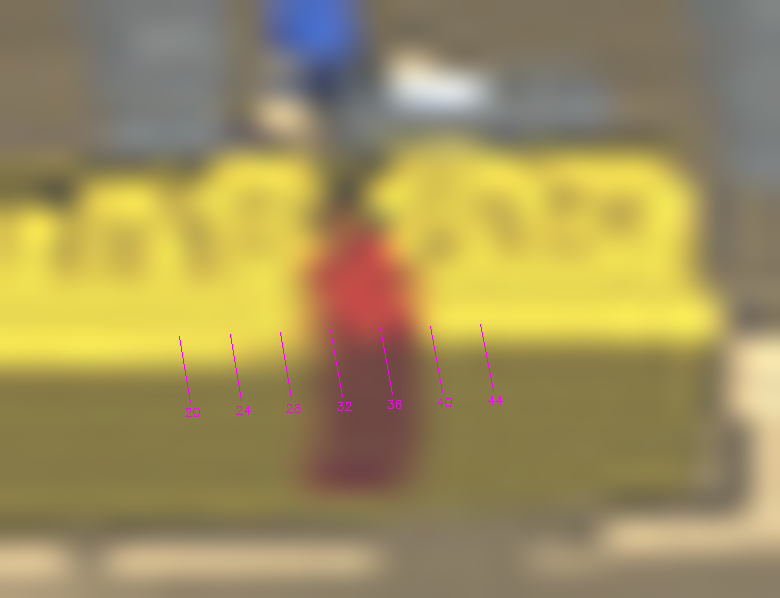

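View pics/s11.png

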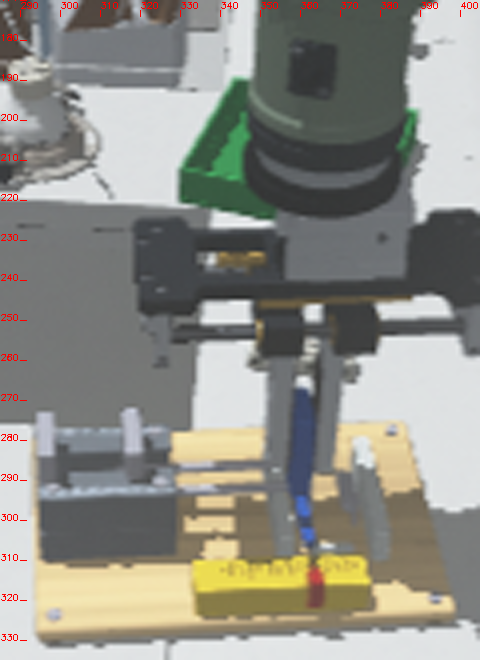

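The picture shows the paddle held between the fingers, the jaw open and the pointer at (362,311) running into the middle of the red rider. It has not moved for about 1 s, so I'm handing in.

```bash
python3 -c "
from rig import bot
print(bot.close_job())"
```

```text
the job is handed in; nothing more can be done
None
```

I lifted the breaker module straight up off the rail and stood it upright in the green tray. I then gripped the blue paddle across its 12 mm, pulled it out until the pointer met the red mark, and handed in still holding it, at 15.6 s.

**Last checks:**
- **Pointer:** it measured about -34.0 mm in board x, and the red mark -33.5 to -34.3 mm, so they agree to within about half a millimetre.
- **Hold:** nothing moved over the last second. The gripper stayed closed on the paddle (12 mm opening) against a spring force of about 9.5 N.
- **Module and loose items:** the picture taken right after release shows the module inside the tray. The final picture shows the arm in front of the tray, so I could not confirm it again. I steered clear of the loose items but did not check each one at the end.

**Disagreements:**
- The top camera put the pointer about 3 mm off from the side camera at rest. That camera sees only the lit faces, and the arm hid the pointer from it at the end, so the final position rests on the side camera alone.
- The pull works out at about 34 mm from the tool readings and about 36 mm from the pictures. Both are inside the 26 to 42 mm you gave.

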